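# Release the slide-carrier gate and hold it wide

### The job

Unlock the slide-tray carrier so that a colleague can draw the trays out: press the black lock knob on its roof down and turn it a quarter turn anticlockwise (seen from above), then squeeze the broad catch fully together, and after it the narrow catch. Then swing the gate open by its upright handle post, past the detent, until it stands about square to the carrier's front, and finish still holding the post there, because the gate springs back if let go. Leave the box, the jar and the beaker where they are.

Things in the scene. Friction and masses are not known exactly. Their poses are not given: they have to be found in the camera images.
- carrier: White metal carrier fixed to the bench, 180 (x) x 270 (y) x 120 (z) mm; origin at the centre of its underside, z up. Front (gate side) at x = -90 mm, facing the robot more or less; flat roof at z = 120 mm. On the roof at x = -45 mm stand the lock knob (y = -95 mm) and two catches (y = 0 and y = +60 mm, which is where varies). 'Carrier x, y' below are this body's axes.
- lock_grip (a point): On the lock knob's axis at the height to grip it, 38 mm above the roof; moves with the knob. The knob is a black bar 12 mm thick, 40 mm long, 28 mm high (top 7 mm above this point) on a round skirt 38 mm wide (its top 21 mm below this point), with a steel arm 46 mm long beneath. The point's y is the bar's length: at first along carrier y, so fingers close along carrier x.
- lock_press (a joint): How far the knob is pressed down, m: 0 up, 0.006 fully down. Its spring takes 3 N at the start and 6 N fully down. The knob cannot turn unless it is pressed at least 0.0045; once turned about 1.1 rad or more and let go, it springs up and stays turned.
- lock_turn (a joint): Turn of the knob, rad: 0 locked, positive anticlockwise seen from above, stop at 1.57. Light friction (0.04 N m). Its arm blocks the gate until it is turned away.
- broad_grip (a point): Middle of the broad catch at the height to grip it, 32 mm above the roof; axes as the carrier's. A sliding tab (robot side) and a fixed rest (behind), parallel upright dark steel plates 36 mm wide along y, tops 44 mm above the roof. Tab's front face at x = -22 mm, rest's back face at x = +22 mm: 44 mm over both, 32 mm when squeezed. Close the fingers along carrier x round both.
- broad_tab (a joint): How far the broad catch's tab is squeezed towards its rest, m: 0 out, 0.012 fully in. Slides against about 4 N of friction and stays where it is left. Squeezed in, it lifts a pin out of the gate's strike.
- broad_catch: The broad catch (sliding tab, and the fixed rest plate called its rest), origin on the roof 32 mm straight below point broad_grip, axes as the carrier's.
- narrow_grip (a point): Middle of the narrow catch, the same as the broad one in every size but for its plates, which are 14 mm wide along carrier y.
- narrow_tab (a joint): How far the narrow catch's tab is squeezed, m: as for the broad one, 0 out, 0.012 fully in.
- narrow_catch: The narrow catch (sliding tab, and the fixed rest plate called its rest), origin on the roof 32 mm straight below point narrow_grip, axes as the carrier's.
- handle_grip (a point): Point to grip the gate's handle from above: on the axis of an upright round steel post, 14 mm in diameter, on an arm 39 mm out from the gate; it moves with the gate. The point is 22 mm above the carrier's roof height; the post's top is 18 mm higher, and within 30 mm of the post nothing else rises above roof height when the gate is shut.
- gate_hinge (a point): Point on the gate's upright hinge line, level with the carrier's roof (fixed to the carrier, at carrier x = -96, y = 110 mm). The post's axis is 126 mm from it. The gate panel reaches 235 mm from it.
- gate (a joint): Gate angle, rad: 0 shut (along carrier y), growing as it swings towards the robot, clockwise from above; 1.57 square to the front, stop at 1.65. A hinge spring pulls it shut with 0.22 to 0.28 N m (damping 0.25 N m s); a sprung detent bump at 0.65 to 0.95 rad takes up to about 0.45 N m more (6 N at the post in all). Let go past it, the gate springs back to 0.9 rad.
- coverslip_box: Bystander: loose cardboard box 50 x 120 x 22 mm lying on the back of the carrier's roof; origin at the centre of its underside.
- jar: Bystander: loose capped jar, 64 mm in diameter, 85 mm high, standing on the bench to the right of the carrier (robot's view); origin at its underside.
- beaker: Bystander: loose open glass beaker, 70 mm in diameter, 80 mm high, standing on the bench to the left of the carrier; origin at its underside.

How it is judged:
By the outcome, as a careful person would: the job done as asked, in the order asked, and still so for the second after the job is handed in, while the arm keeps its last pose, push and grip.
It also fails if it takes over 58 s, if anything falls off the work surface, if the arm or the gripper's body presses on something with over 40 N, if the wrist force passes 120 N, or if a joint passes its speed limit or range.

### The arm

A 6-joint arm with a two-finger parallel gripper is mounted at the origin on the work surface. World frame = base frame: x ahead of the robot, y to its left, z up, the work surface at z = 0. Lengths are in m, angles in rad, forces in N, time in s.
With the tool pointing down it reaches from about 0.35 to 1 m from the base axis. Payload 7.1 kg.
Tool frame: the origin (TCP) lies midway between the tips of the shut fingers; the grasp point (between the pads) lies 19 mm behind it; z points along the fingers, y is the line along which they close (so a half turn about z gives the same grasp; the last joint's range is limited). The gripper opens to 85 mm and grips with 20 to 120 N. Pads are 22 mm wide; open, the fingers measure 114 mm over their backs; the gripper's body (76 mm by 85 mm) begins 54 mm behind the grasp point. The pads swing forward as they close: fully open they stand 13 mm farther back than shut.
Start: joints at [-0.019, 0.423, 1.63, -0, 1.089, -0.019], TCP at [0.625, 0, 0.231] pointing down, gripper open.
Joint ranges: [-3, 3], [-0.9, 2.11], [0.09, 2.58], [-1.31, 4.45], [0.11, 2.69], [-2.54, 2.54]. Speed limits (rad/s): [2.39, 2.39, 3.01, 3.14, 3.14, 3.14].

### API

Orientations are given as a rotation vector (axis times angle).
In Python, from workcell import read_state, get_image, hand_in, silhouettes gives the robot as it stands.
- The arm moves only by the shell command python3 -m crank 'ROWS' [FORCE]. ROWS is JSON, a list of rows, each a list of 3 entries, a list of its own where there are three numbers: the shift along the tool's x, y, z in cm, then the turn, a rotation vector about the tool's x, y, z in rad, then the finger opening in cm, from 0 to 8.54. In form: [[[x, y, z], [wx, wy, wz], gripper], ...]. A call has 1 to 20 rows; each row shifts and turns the commanded pose from where the row before left it, along the tool's axes as they then stand; what a row does not reach is not made up. A row lasts 1/12 s, in which the tool goes at most 41.7 mm and 7.16 degrees, less where a joint would pass 70% of its speed; a pose out of reach is approached as far as the arm can. A call with a gripper value outside its range is refused whole. The fingers move at their own pace and stop on an object; FORCE is the grip in N (left out, the last holds). Time passes only in rows, so rows that do not move let the fingers close. It gives the time, the measured TCP pose, the force, the opening and the grip force at its end, in the units of the state.
- read_state(): the state, without advancing time (a new reading comes with each control period).
- get_image(name): name is "scene" or "side" or "wrist"; returns a dict with "img" (400x640x3 uint8, blue, green, red), "camera_matrix" (3x3 intrinsics, pixels), "R" (3x3) and "t" (3): a world point X has camera coordinates R X + t; the wrist camera has in their place "mount" (4x4, takes a point from camera to tool coordinates, whose origin is the TCP and whose axes are the flange's). Camera axes: x right, y down, z forward; pixel columns grow to the right and rows downward; lengths in m; the calibration is good to about 2 mm. The wrist camera is an equidistant fisheye: a pixel r from the principal point sees the ray r / f radians off the axis. A picture is of the moment at which its call begins: read the wrist's pose just before it. There is no depth.
- hand_in(): hands the job in; it is judged then, once.
Trained networks look in the newest picture that a camera, given by its name, has taken for a name from the list of things; names that differ only in an ending like _2 or _b are one class to them, and where a whole thing is asked for, a point or a joint stands for the part that bears it (a point fixed in the world has none). Each returns a list of dicts, best first, with "score" (0 to 1); they miss things now and then, are a little off and sometimes report something else, mostly with a low value. They report only what shows in the picture. A call takes as long as a camera call.
- silhouettes(camera, label): "pixels" (400x640 bool, what is visible of it) and "rect" ([left, top, right, bottom] in pixels, round what is visible of it).
The state is a dict: "clock": time; "joints": joint angles; "qvel": joint speeds; "tau": joint torques, N m; "tool_pos": TCP position; "orientation": TCP orientation; "wrist_force": force on the tool from outside, world axes, zero at the start; "torque": the same for the moment, N m; "opening": opening from 0.0 (shut) to 1.0 (fully open); "finger_force": force on a finger pad.
Only numpy, scipy, OpenCV 4.12 (cv2) and the standard library are available. Lean on these libraries where they do the work, as an engineer would, in place of code of your own. Each camera call takes 0.05 s, during which the arm holds its last target. There are 200 camera calls.

## Working session

There is one attempt and no reset: what is moved stays moved. The work goes in short steps, Python scripts to look and compute and a shell command to move; the robot and the scene stay as the last step left them, time stands still between calls to the robot, and variables do not carry over. Pictures are saved under pics/ and viewed, at most 10 in all, crops included, and the job is handed in when it is done.

```bash
mkdir -p pics; ls; python3 - <<'E'
from workcell import *
import cv2,numpy as np
print(read_state())
for c in ["scene","side","wrist"]:
    d=get_image(c); cv2.imwrite(f"pics/{c}0.png",d["img"])
    print(c,{k:np.round(v,4).tolist() for k,v in d.items() if k!="img"})
    for l in ["carrier","lock_grip","broad_catch","narrow_catch","handle_grip","coverslip_box","jar","beaker","broad_tab","narrow_tab"]:
        for s in silhouettes(c,l)[:2]:
            p=np.argwhere(s["pixels"]); print(l,round(s["score"],2),np.round(s["rect"]).tolist(),p.mean(0)[::-1].round(1),len(p))
E
```

```text
pics
{'clock': 0.0, 'joints': array([-1.89886872e-02,  4.23857316e-01,  1.63070830e+00,  3.12912742e-05,
        1.08856157e+00, -1.90020687e-02]), 'qvel': array([-0.00048854,  0.00129184, -0.00063212,  0.00085854, -0.00089811,
        0.00158148]), 'tau': array([ 6.87376578e-04, -5.57382560e+01, -2.81743366e+01,  7.52266601e-05,
        7.21184188e-03,  1.02962622e-05]), 'tool_pos': array([6.24453176e-01, 5.15203797e-05, 2.30528199e-01]), 'orientation': array([-2.22064715e+00, -2.22064460e+00,  1.63980728e-03]), 'wrist_force': array([-0.28498422, -0.29429347, -0.5051217 ]), 'torque': array([-0.0202401 , -0.03655443, -0.03766457]), 'finger_force': 0.0, 'opening': 1.00123879729791}
scene {'camera_matrix': [[415.649, 0.0, 325.4971], [0.0, 415.649, 201.1198], [0.0, 0.0, 1.0]], 'R': [[-0.1449, 0.9894, 0.003], [0.6769, 0.1013, -0.729], [-0.7216, -0.1036, -0.6845]], 't': [0.0384, -0.3619, 1.3589]}
carrier 0.6 [272.0, 158.0, 432.0, 309.0] [351.7 247.8] 15028
lock_grip 0.7 [295.0, 180.0, 328.0, 201.0] [306.6 191.6] 478
broad_catch 0.89 [376.0, 175.0, 399.0, 214.0] [386.7 196. ] 637
narrow_ca
[... 1532 characters left out ...]
1.0, -0.0005, 0.0003, 0.0004], [-0.0004, -0.2926, 0.9562, -0.1429], [0.0, 0.0, 0.0, 1.0]]}
carrier 0.68 [227.0, 2.0, 504.0, 222.0] [370.8 112. ] 39182
lock_grip 0.74 [344.0, 128.0, 393.0, 218.0] [367.6 176. ] 2495
broad_catch 0.8 [329.0, 2.0, 392.0, 17.0] [358.7   5. ] 300
narrow_catch 0.57 [332.0, 46.0, 401.0, 72.0] [364.8  59.9] 1131
handle_grip 0.91 [229.0, 1.0, 382.0, 215.0] [304.9  98. ] 6150
coverslip_box 0.85 [436.0, 2.0, 508.0, 139.0] [474.4  68.2] 8491
jar 0.67 [285.0, 238.0, 336.0, 314.0] [309.6 278.1] 3158
beaker 0.62 [332.0, 41.0, 401.0, 72.0] [363.6  59.8] 1097
broad_tab 0.65 [329.0, 0.0, 338.0, 12.0] [333.2   4.8] 123
narrow_tab 0.76 [330.0, 44.0, 344.0, 72.0] [338.2  58.7] 332
```

```bash
python3 - <<'E'
import cv2,numpy as np
a=cv2.imread("pics/scene0.png")[130:330,220:500]; b=cv2.imread("pics/side0.png")[130:410,190:410]
a=cv2.resize(a,None,fx=1.45,fy=1.45); b=cv2.resize(b,None,fx=1.7,fy=1.7)
o=np.zeros((600,800,3),np.uint8); o[:a.shape[0],:a.shape[1]]=a; o[:b.shape[0],420:420+b.shape[1]]=b[:, :380]
w=cv2.resize(cv2.imread("pics/wrist0.png"),None,fx=.63,fy=.63); o[310:310+w.shape[0],:w.shape[1]]=w
o[:476,420:794]=b[:476]
cv2.imwrite("pics/m0.png",o)
E
```

```text
Traceback (most recent call last):
ValueError: could not broadcast input array from shape (459,374,3) into shape (476,374,3)
```

```bash
python3 - <<'E'
import cv2,numpy as np
a=cv2.imread("pics/scene0.png")[130:330,220:500]; b=cv2.imread("pics/side0.png")[130:400,190:410]
a=cv2.resize(a,None,fx=1.45,fy=1.45); b=cv2.resize(b,None,fx=1.7,fy=1.7)
o=np.zeros((600,800,3),np.uint8)
w=cv2.resize(cv2.imread("pics/wrist0.png"),None,fx=.63,fy=.63); o[310:310+w.shape[0],:w.shape[1]]=w
o[:a.shape[0],:a.shape[1]]=a; o[:b.shape[0],420:420+b.shape[1]]=b
cv2.imwrite("pics/m0.png",o)
E
```

```text
(no output)
```

View pics/m0.png

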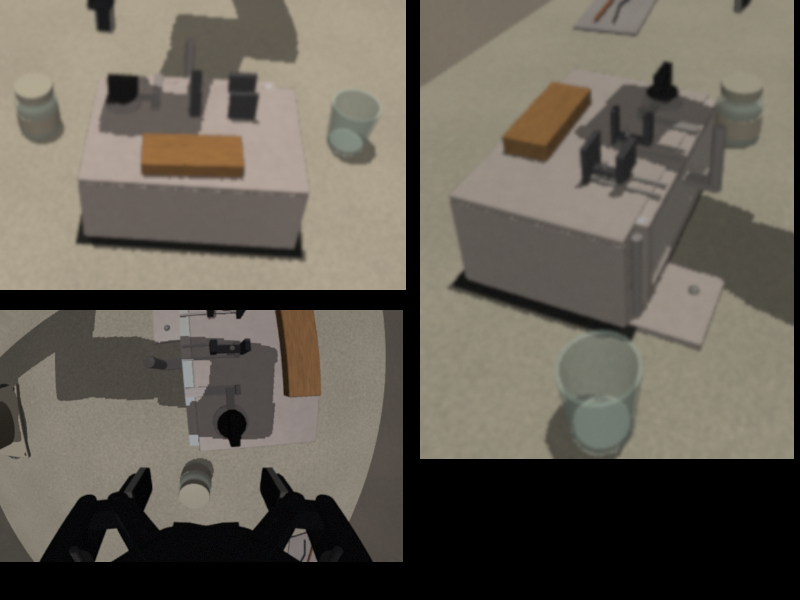

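```bash
cat > h.py <<'E'
from workcell import *
import numpy as np, cv2
from scipy.spatial.transform import Rotation as Ro
from scipy.optimize import least_squares
def snap(c):
    s=read_state(); d=get_image(c); d["Tr"]=Ro.from_rotvec(s["orientation"]).as_matrix(); d["p"]=s["tool_pos"]; return d
def proj(d,X):
    K=np.asarray(d["camera_matrix"]); X=np.atleast_2d(X)
    if "mount" in d:
        M=np.asarray(d["mount"]); P=((X-d["p"])@d["Tr"]-M[:3,3])@M[:3,:3]
        r=np.hypot(P[:,0],P[:,1])+1e-12; a=np.arctan2(r,P[:,2]); q=P[:,:2]/r[:,None]*a[:,None]
    else:
        P=X@np.asarray(d["R"]).T+d["t"]; q=P[:,:2]/P[:,2:]
    return q*K[0,0]+K[:2,2]
def box(x,y,z): return np.array([[a,b,c] for a in x for b in y for c in z])/1e3
def cyl(x,y,r,z):
    return np.array([[x+r*np.cos(a),y+r*np.sin(a),c] for a in np.linspace(0,6.283,24) for c in z])/1e3
def world(q,P):
    c,s=np.cos(q[2]),np.sin(q[2]); return P@np.array([[c,-s,0],[s,c,0],[0,0,1]]).T+[q[0],q[1],q[3]]
E
cat > fit.py <<'E'
from h import *
M={"lock_grip":np.vstack([box((-51,-39),(-115,-75),(137,165)),cyl(-45,-95,19,(130,137))]),
"broad_catch":box((-67,-23),(42,78),(122,164)),"narrow_catch":box((-67,-23),(-7,7),(122,164)),
"carrier":box((-90,90),(-135,135),(0,120))}
obs=[]
for c in ["scene","side","wrist"]:
    d=snap(c)
    for l in M:
        S=silhouettes(c,l)
        if S and S[0]["score"]>.5: obs.append((c,l,d,np.array(S[0]["rect"])))
def res(q,full=False):
    o=[]
    for c,l,d,r in obs:
        u=proj(d,world(q,M[l])); e=np.r_[u.min(0),u.max(0)]-r
        bad=(r<4)|(r>np.array([635,395,635,395]))
        if l=="carrier":
            e=e*.5
            if c=="wrist": bad[0]=True   # gate side
            if c=="scene": bad[1]=True
            if c=="side": bad[1]=True; bad[2]=True
        e[bad]=0; o.append(e)
    return o if full else np.r_[np.concatenate(o),q[3]*1000/3]
for y0 in (-.3,0,.3):
    f=least_squares(res,[.7,.1,y0,0],loss="soft_l1",f_scale=2)
    print(f.cost,f.x.round(4))
q=f.x
for (c,l,d,r),e in zip(obs,res(q,True)): print(c,l,e.round(1))
np.save("q.npy",q)
E
python3 fit.py
```

```text
145.8483069889257 [0.6959 0.1153 0.0699 0.0009]
145.84830698897474 [0.6959 0.1153 0.0699 0.0009]
145.84830698903195 [0.6959 0.1153 0.0699 0.0009]
scene lock_grip [ -3.8   0.8 -12.5   0.4]
scene broad_catch [ 0.4  1.1 -1.  -1.2]
scene carrier [ 0.2  0.   0.9 -3.1]
side lock_grip [-1.5 -1.8  0.2 -5.6]
side broad_catch [-2.2  1.1 -4.7  3.5]
side narrow_catch [-1.7 -1.5 -3.3  5.9]
side carrier [-2.1  0.   0.  -5.5]
wrist lock_grip [ 1.  31.2 -1.5 -0.1]
wrist narrow_catch [-1.7 -3.  -1.6  0.2]
wrist carrier [ 0.   0.  -1.9 -0.4]
```

```bash
python3 -m crank '[[[3,1,-1],[0,0,-0.035],8.5],[[3,1,-1],[0,0,-0.035],8.5],[[3,1,0],[0,0,0],8.5],[[0,0,0],[0,0,0],8.5],[[0,0,0],[0,0,0],8.5]]'; cat > f2.py <<'E'
from h import *
d=snap("wrist"); q=np.load("q.npy"); im=d["img"].copy()
print(read_state()["tool_pos"].round(4))
for nm,P in {"k":box((-51,-39),(-115,-75),(165,)),"b":box((-67,-23),(42,78),(164,)),"n":box((-67,-23),(-7,7),(164,)),"c":box((-90,90),(-135,135),(120,))}.items():
    u=proj(d,world(q,P)); u=u[[0,1,3,2]]
    cv2.polylines(im,[np.int32(u*8)],True,(0,255,0),1,cv2.LINE_AA,3)
for l in ["lock_grip","broad_catch","narrow_catch","handle_grip"]:
    S=silhouettes("wrist",l)
    if S: print(l,S[0]["score"],S[0]["rect"])
cv2.imwrite("pics/w1r.png",d["img"]); cv2.imwrite("pics/w1.png",cv2.resize(im,(800,500)))
E
python3 f2.py
```

```text
clock: 2.82
tool_pos: [0.6519, 0.0925, 0.2512]
orientation: [2.139, 2.3, 0.0]
wrist_force: [-0.8, 0.0, -0.4]
opening: 0.995
finger_force: 0.0
[0.6515 0.0914 0.251 ]
broad_catch 0.55 [297.3, 76.5, 360.9, 128.8]
narrow_catch 0.58 [301.1, 158.2, 359.7, 191.3]
handle_grip 0.8 [211.2, 49.3, 343.1, 285.5]
```

View pics/w1.png

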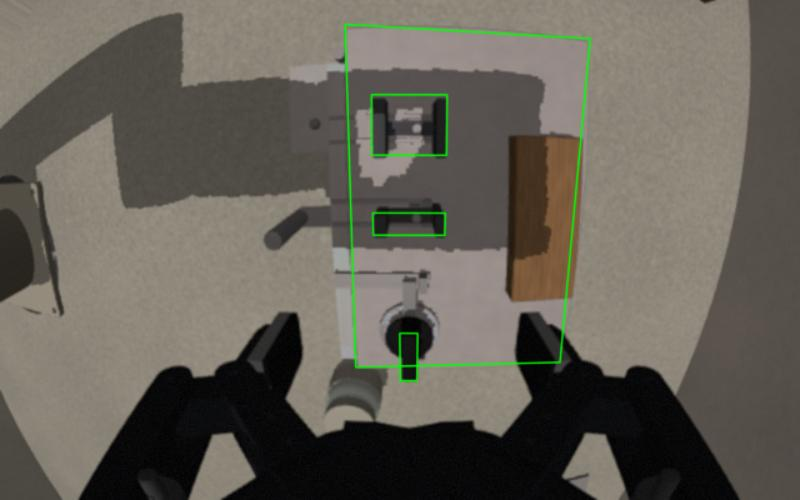

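```bash
python3 -m crank '[[[-2.5,0,0],[0,0,0],8.5],[[-2.5,0.1,0],[0,0,0],8.5],[[-2.4,0,2],[0,0,0],7],[[0,0,3],[0,0,0],6],[[0,0,2],[0,0,0],6],[[0,0,0],[0,0,0],6],[[0,0,0],[0,0,0],6]]' 20; python3 f2.py
```

```text
clock: 3.65
tool_pos: [0.6572, 0.0164, 0.1805]
orientation: [-2.142, -2.295, 0.003]
wrist_force: [0.5, 0.3, 0.1]
opening: 0.702
finger_force: 0.0
[0.6583 0.0167 0.182 ]
lock_grip 0.9 [300.6, 155.1, 359.1, 272.9]
broad_catch 0.64 [286.0, 1.1, 369.3, 17.5]
narrow_catch 0.91 [284.0, 57.3, 372.4, 88.5]
handle_grip 0.83 [162.2, 0.0, 352.5, 241.7]
```

View pics/w1.png

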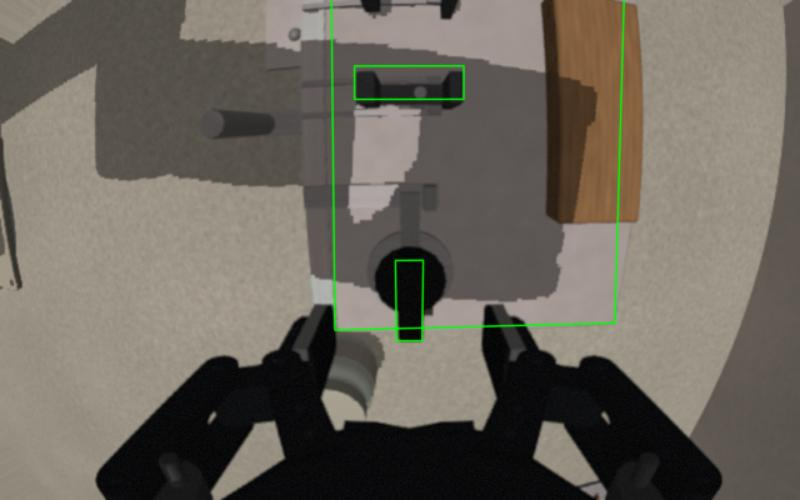

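```bash
python3 -m crank '[[[0,0,2],[0,0,0],6],[[0,0,1.9],[0,0,0],6],[[0,0,0],[0,0,0],3],[[0,0,0],[0,0,0],1],[[0,0,0],[0,0,0],0.5],[[0,0,0],[0,0,0],0.5],[[0,0,0],[0,0,0],0.5],[[0,0,0],[0,0,0],0.5]]' 40; python3 -m crank '[[[0,0,0.2],[0,0,0],0.5],[[0,0,0.2],[0,0,0],0.5],[[0,0,0.2],[0,0,0],0.5],[[0,0,0],[0,0,0],0.5],[[0,0,0],[0,0,0],0.5]]' 40
```

```text
clock: 4.57
tool_pos: [0.6581, 0.0173, 0.1434]
orientation: [2.142, 2.298, 0.001]
wrist_force: [-3.2, -0.2, 3.0]
opening: 0.127
finger_force: 43.3
clock: 4.98
tool_pos: [0.6582, 0.0173, 0.138]
orientation: [2.142, 2.298, 0.001]
wrist_force: [-7.8, -0.3, 15.1]
opening: 0.132
finger_force: 45.1
```

```bash
python3 -m crank '[[[0,0,0.05],[0,0,-0.06],0.5],[[0,0,0],[0,0,-0.12],0.5],[[0,0,0],[0,0,-0.12],0.5],[[0,0,0],[0,0,0],0.5]]' 40;  python3 -m crank '[[[0,0,0],[0,0,-0.12],0.5],[[0,0,0],[0,0,-0.12],0.5],[[0,0,0],[0,0,-0.12],0.5],[[0,0,0],[0,0,-0.12],0.5],[[0,0,0],[0,0,-0.12],0.5],[[0,0,0],[0,0,-0.12],0.5],[[0,0,0],[0,0,-0.12],0.5],[[0,0,0],[0,0,-0.12],0.5],[[0,0,0],[0,0,-0.12],0.5],[[0,0,0],[0,0,-0.12],0.5],[[0,0,0],[0,0,-0.06],0.5],[[0,0,0],[0,0,0],0.5]]' 40; python3 -c "
from workcell import *
s=read_state();print(s['torque'],s['joints'])"
```

```text
clock: 5.32
tool_pos: [0.6577, 0.0172, 0.1379]
orientation: [-1.767, -2.597, 0.0]
wrist_force: [-10.6, 0.8, 20.1]
opening: 0.13
finger_force: 45.8
clock: 6.32
tool_pos: [0.6563, 0.0156, 0.1379]
orientation: [0.098, -3.137, 0.003]
wrist_force: [-14.9, -7.4, 25.0]
opening: 0.132
finger_force: 46.2
[-1.11148197  2.70496145  0.05470211] [ 0.00667069  0.57859413  1.6125074  -0.00264614  0.95383023 -1.62527658]
```

```bash
python3 -m crank '[[[0,0,0],[0,0,0],4],[[0,0,0],[0,0,0],5],[[0,0,0],[0,0,0],5],[[0,0,-0.5],[0,0,0],5],[[0,0,-3],[0,0,0],6],[[0,0,-4],[0,0,0],8],[[0,0,-2],[0,0,0.12],8.5],[[0,0,0],[0,0,0.12],8.5],[[0,0,0],[0,0,0.12],8.5],[[0,0,0],[0,0,0.12],8.5],[[0,0,0],[0,0,0.12],8.5],[[0,0,0],[0,0,0.12],8.5],[[0,0,0],[0,0,0.12],8.5],[[0,0,0],[0,0,0.12],8.5],[[0,0,0],[0,0,0.12],8.5],[[0,0,0],[0,0,0.12],8.5],[[0,0,0],[0,0,0.12],8.5],[[0,0,0],[0,0,0.12],8.5],[[0,0,0],[0,0,0.12],8.5]]' 40; python3 -m crank '[[[3,0,0],[0,0,0],8.5],[[3,0,0],[0,0,0],8.5],[[3,0,0],[0,0,0],8.5],[[3,0,0],[0,0,0],8.5],[[0,0,0],[0,0,0],8.5],[[0,0,0],[0,0,0],8.5]]' 40; python3 f2.py
```

```text
clock: 7.9
tool_pos: [0.6581, 0.0175, 0.2306]
orientation: [-2.149, -2.292, -0.0]
wrist_force: [-0.2, 0.4, 0.1]
opening: 0.996
finger_force: 0.0
clock: 8.4
tool_pos: [0.6494, 0.1386, 0.2306]
orientation: [-2.139, -2.301, 0.0]
wrist_force: [-0.4, -0.2, 0.1]
opening: 0.996
finger_force: 0.0
[0.6495 0.1374 0.2306]
lock_grip 0.68 [298.1, 219.3, 360.5, 255.1]
narrow_catch 0.95 [298.3, 221.2, 358.5, 255.9]
handle_grip 0.62 [211.4, 102.3, 343.6, 332.4]
```

View pics/w1.png

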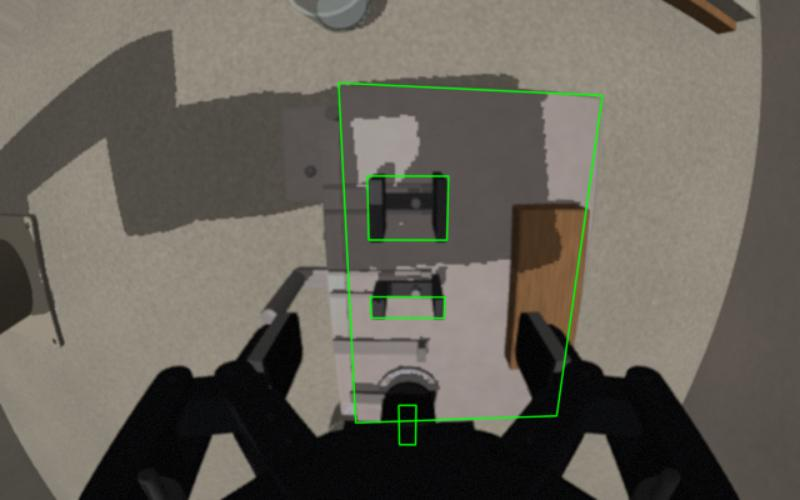

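```bash
python3 -m crank '[[[3.5,0.6,1],[0,0,0],8],[[0,0,3],[0,0,0],7.5],[[0,0,3],[0,0,0],7.5],[[0,0,2.5],[0,0,0],7.5],[[0,0,0],[0,0,0],7.5],[[0,0,0],[0,0,0],5],[[0,0,0],[0,0,0],4]]' 40;  python3 -m crank '[[[0,0,0],[0,0,0],3],[[0,0,0],[0,0,0],2.5],[[0,0,0],[0,0,0],2.5],[[0,0,0],[0,0,0],2.5],[[0,0,0],[0,0,0],2.5],[[0,0,0],[0,0,0],2.5],[[0,0,0],[0,0,0],2.5],[[0,0,0],[0,0,0],2.5]]' 40
```

```text
clock: 9.23
tool_pos: [0.6538, 0.1718, 0.1373]
orientation: [2.143, 2.297, 0.001]
wrist_force: [-3.4, -1.8, 4.9]
opening: 0.611
finger_force: 2.4
clock: 9.9
tool_pos: [0.6526, 0.172, 0.1382]
orientation: [-2.142, -2.297, 0.001]
wrist_force: [-5.8, -1.8, 8.9]
opening: 0.355
finger_force: 42.4
```

```bash
python3 -m crank '[[[0,0,0],[0,0,0],6],[[0,0,0],[0,0,0],7.5],[[0,0,0],[0,0,0],7.5],[[0,0,0],[0,0,0],7.5],[[0,0,-2],[0,0,0],7.5],[[0,0,-3],[0,0,0],7.5],[[-3,0,0],[0,0,0],7.5],[[-3,0,0],[0,0,0],7.5],[[0,0,0],[0,0,0],7.5],[[0,0,0],[0,0,0],7.5]]' 40; python3 f2.py
```

```text
clock: 10.73
tool_pos: [0.6577, 0.1112, 0.1861]
orientation: [2.145, 2.295, 0.001]
wrist_force: [-0.5, 0.3, -0.7]
opening: 0.88
finger_force: 0.0
[0.6575 0.1121 0.1859]
lock_grip 0.6 [261.3, 308.7, 343.6, 339.7]
narrow_catch 0.72 [277.6, 202.2, 355.8, 249.5]
handle_grip 0.7 [173.4, 20.5, 495.8, 345.2]
```

View pics/w1.png

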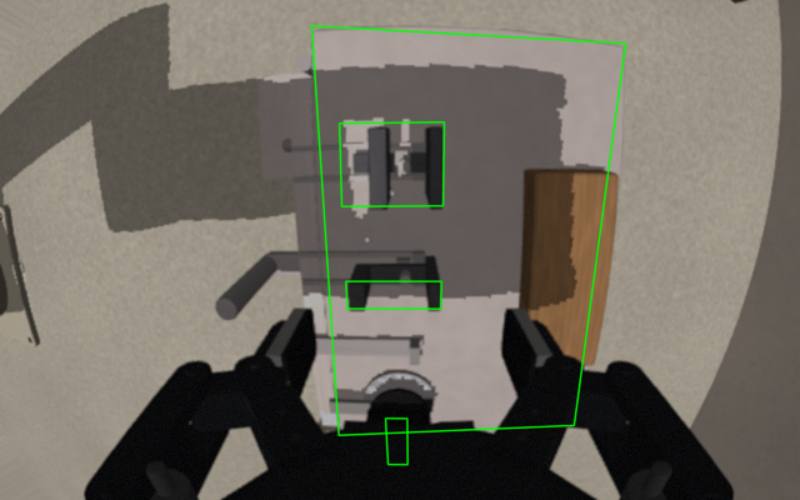

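```bash
python3 -m crank '[[[0,0,2.5],[0,0,0],7.5],[[0,0,2.5],[0,0,0],7.5],[[0,0,0],[0,0,0],7.5],[[0,0,0],[0,0,0],5],[[0,0,0],[0,0,0],4],[[0,0,0],[0,0,0],3],[[0,0,0],[0,0,0],2.5],[[0,0,0],[0,0,0],2.5],[[0,0,0],[0,0,0],2.5],[[0,0,0],[0,0,0],2.5],[[0,0,0],[0,0,0],2.5],[[0,0,0],[0,0,0],2.5]]' 40
```

```text
clock: 11.98
tool_pos: [0.657, 0.1127, 0.1377]
orientation: [-2.142, -2.297, -0.0]
wrist_force: [-4.4, 0.8, 7.1]
opening: 0.356
finger_force: 42.7
```

```bash
python3 -m crank '[[[0,0,0],[0,0,0],6],[[0,0,0],[0,0,0],7.5],[[0,0,0],[0,0,0],7.5],[[0,0,0],[0,0,0],7.5],[[0,0,-3],[0,0,0],7.5],[[0,0,-4],[0,0,0],7.5],[[0,-3,0],[0,0,0],7],[[-0.7,-3,0],[0,0,0],6],[[0,0,0],[0,0,0],5.5],[[0,0,0],[0,0,0],5.5]]' 40; cat > f3.py <<'E'
from h import *
q=np.load("q.npy"); ims=[]
P=world(q,np.array([[-135,-10,160]])/1e3); print("pred",P.round(4),world(q,np.array([[-96,110,120]])/1e3).round(4))
for c in ["wrist","side"]:
    d=snap(c); im=d["img"].copy()
    u=proj(d,world(q,cyl(-135,-10,7,(160,)))); cv2.polylines(im,[np.int32(u*8)],True,(0,255,0),1,cv2.LINE_AA,3); ims.append(im)
print(read_state()["tool_pos"].round(4))
o=np.vstack([cv2.resize(ims[0],(480,300)),cv2.resize(ims[1][120:370,170:570],(480,300))])
cv2.imwrite("pics/p.png",o)
E
python3 f3.py
```

```text
clock: 12.82
tool_pos: [0.597, 0.101, 0.2062]
orientation: [2.142, 2.298, 0.0]
wrist_force: [0.5, -0.6, 1.2]
opening: 0.643
finger_force: 0.0
pred [[0.562  0.0959 0.1609]] [[0.5925 0.2184 0.1209]]
[0.599  0.1013 0.2062]
```

View pics/p.png

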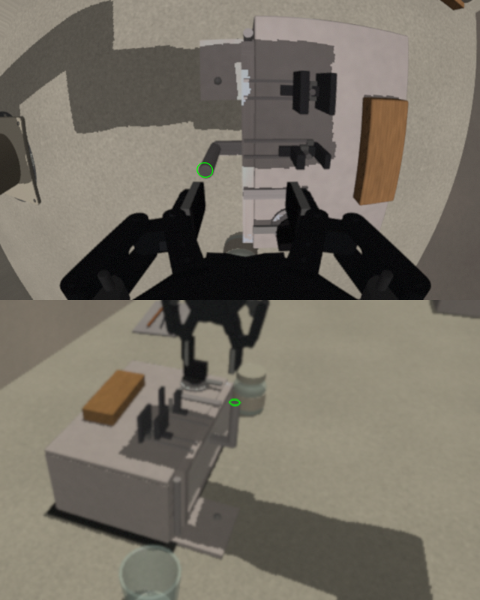

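```bash
python3 -m crank '[[[-0.3,-3.6,0],[0,0,0],5.5],[[0,0,0],[0,0,0],5.5],[[0,0,2.8],[0,0,0],5.5],[[0,0,2.5],[0,0,0],5.5],[[0,0,2.5],[0,0,0],5.5],[[0,0,0],[0,0,0],3],[[0,0,0],[0,0,0],1],[[0,0,0],[0,0,0],0.5],[[0,0,0],[0,0,0],0.5],[[0,0,0],[0,0,0],0.5],[[0,0,0],[0,0,0],0.5]]' 60
```

```text
clock: 13.83
tool_pos: [0.5621, 0.0957, 0.129]
orientation: [2.142, 2.298, 0.0]
wrist_force: [-4.7, -1.3, 3.9]
opening: 0.144
finger_force: 58.8
```

```bash
python3 -m crank '[[[0.35,-0.95,0],[0,0,0.08],0.5],[[0.35,-0.95,0],[0,0,0.08],0.5],[[0.35,-0.95,0],[0,0,0.08],0.5]]' 60
```

```text
clock: 14.08
tool_pos: [0.5353, 0.1059, 0.129]
orientation: [2.403, 2.019, 0.004]
wrist_force: [1.1, -3.4, 0.2]
opening: 0.146
finger_force: 59.6
```

Gate swings freely; continue.

```bash
python3 -m crank '[[[0.35,-0.95,0],[0,0,0.08],0.5],[[0.35,-0.95,0],[0,0,0.08],0.5],[[0.35,-0.95,0],[0,0,0.08],0.5],[[0.35,-0.95,0],[0,0,0.08],0.5],[[0.35,-0.95,0],[0,0,0.08],0.5],[[0.35,-0.95,0],[0,0,0.08],0.5],[[0.35,-0.95,0],[0,0,0.08],0.5],[[0.35,-0.95,0],[0,0,0.08],0.5],[[0.35,-0.95,0],[0,0,0.08],0.5],[[0,0,0],[0,0,0],0.5]]' 60; python3 -c "
from workcell import *
s=read_state();print(s['torque'],s['joints'])"
```

```text
clock: 14.92
tool_pos: [0.4754, 0.174, 0.129]
orientation: [2.962, 1.046, 0.004]
wrist_force: [-0.7, -4.4, 3.2]
opening: 0.141
finger_force: 60.0
[-0.6056814   0.07789227 -0.23572915] [ 3.27590521e-01  4.03219953e-01  1.96239174e+00 -3.75279922e-04
  7.73172116e-01  1.22001958e+00]
```

```bash
python3 -m crank '[[[0.35,-0.95,0],[0,0,0.08],0.5],[[0.35,-0.95,0],[0,0,0.08],0.5],[[0.35,-0.95,0],[0,0,0.08],0.5],[[0.35,-0.95,0],[0,0,0.08],0.5],[[0.35,-0.95,0],[0,0,0.08],0.5],[[0.35,-0.95,0],[0,0,0.08],0.5],[[0.35,-0.95,0],[0,0,0.08],0.5],[[0.2,-0.55,0],[0,0,0.05],0.5],[[0,0,0],[0,0,0],0.5],[[0,0,0],[0,0,0],0.5],[[0,0,0],[0,0,0],0.5]]' 60; python3 - <<'E'
from h import *
q=np.load("q.npy"); s=read_state(); p=s["tool_pos"][:2]-np.array([.5925,.2184])
a=np.arctan2(p[1],p[0])-q[2]; a0=np.arctan2(-120,-39)
print("gate",(a0-a)%6.283,np.linalg.norm(p),s["joints"])
a=get_image("scene")["img"]; b=get_image("side")["img"]
cv2.imwrite("pics/end.png",np.vstack([cv2.resize(a[100:350,200:600],(480,300)),cv2.resize(b[120:370,170:570],(480,300))]))
E
```

```text
clock: 15.83
tool_pos: [0.4724, 0.2484, 0.129]
orientation: [-3.139, -0.116, -0.008]
wrist_force: [4.8, -5.8, 0.4]
opening: 0.141
finger_force: 59.7
gate 1.5709642889595505 0.12381960379317361 [ 4.62581281e-01  4.35645792e-01  1.90416249e+00 -1.89018370e-03
  7.97146765e-01  1.96099597e+00]
```

View pics/end.png

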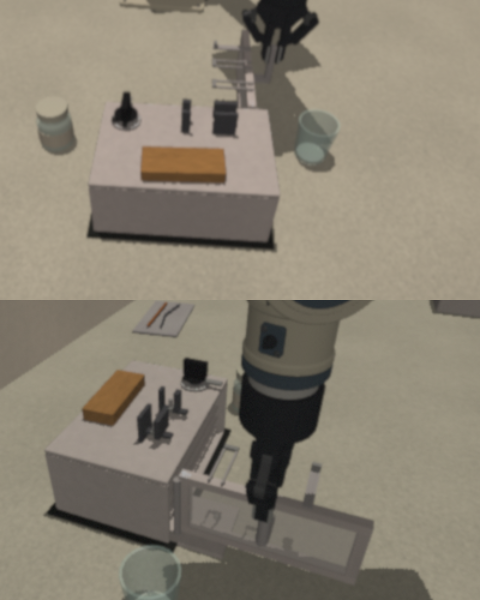

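```bash
python3 -c "
from workcell import *
print(hand_in())"
```

```text
the job is handed in; nothing more can be done
None
```

The carrier is unlocked as asked: knob pressed and turned a quarter turn, broad catch then narrow catch squeezed fully, and the gate held open by its post at about 1.57 rad. The box, jar and beaker look untouched in the final pictures. I handed the job in at about 16 s; no verdict came back.

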